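Hold a sprung drawer divider against its clip

ROBOT

A 6-joint arm with a two-finger parallel gripper is mounted at the origin on a cart in front of the work surface, level with it; the furniture and walls round the work are solid. World frame = base frame: x ahead of the robot, y to its left, z up, the work surface at z = 0. Lengths are in m, angles in rad, forces in N, time in s.
With the tool pointing down it reaches from about 0.35 to 0.975 m from the base axis. Payload 7.1 kg.
Tool frame: the origin (TCP) lies on the mounting face of the last link; the fingertips stand 182 mm ahead of it and the grasp point (between the pads) lies 163 mm ahead of it; z points along the fingers, y is the line along which they close (so a half turn about z gives the same grasp; the last joint's range is limited). The gripper opens to 88 mm and grips with 3 to 60 N. Pads are 20 mm wide; open, the fingers measure 115 mm over their backs; the gripper's body (75 mm by 178 mm) begins 61 mm behind the grasp point.
Start: joints at [-1.342, 0.423, 1.63, -0, 1.089, -0.019], TCP at [0.153, -0.606, 0.405] pointing down, gripper open.
Joint ranges: [-3, 3], [-0.9, 2.11], [0.09, 2.58], [-1.31, 4.45], [0.11, 2.69], [-2.54, 2.54]. Speed limits (rad/s): [2.39, 2.39, 3.01, 3.14, 3.14, 3.14].

INTERFACE

Orientations are given as [roll, pitch, yaw] about the fixed x, y, z axes, in that order (R = Rz(yaw) Ry(pitch) Rx(roll)).
In Python, from workcell import * gives the robot as it stands.
- The arm moves only by the tool play_rows, never from a script. Its arguments are lists of equal length, an entry for each row: "slide": the shift along the world's x, y, z each as a share of 30 cm, from -1 to 1, a list of three; "turn": the turn, a rotation vector about the world's x, y, z each as a share of pi/4 rad, from -1 to 1, a list of three; "jaw": the gripper command: -1 is fully open, 1 is shut, values between are in proportion. In form: {"slide": [[x, y, z], ...], "turn": [[rx, ry, rz], ...], "jaw": [jaw, ...]}. A call has 1 to 12 rows; each row is the pose to reach, as a shift and turn from the pose commanded when the call began; what a row does not reach only later rows make up. A row lasts 1/12 s, in which the tool goes at most 41.7 mm and 7.16 degrees, less where a joint would pass 70% of its speed; a pose out of reach is approached as far as the arm can. A call with a number of a shift or a turn outside -1 to 1 is refused whole. A call with a gripper value outside its range is refused whole. The fingers move at their own pace and stop on an object; "grip_force" is the grip in N (left out, the last holds). Time passes only in rows, so rows that repeat a pose let the fingers close. It gives the time, the measured TCP pose, the force, the opening and the grip force at its end, in the units of the state.
- state(): the state, without advancing time (a new reading comes with each control period).
- get_image(name): name is "scene" or "side" or "wrist"; returns (picture, depth): 420x560x3 uint8, red, green, blue; 420x560 float32, m along the optical axis (not along the pixel's ray), 0 where there is no reading.
- camera_params(name): a dict with "fx", "fy", "cx", "cy" (pixels), "dist" ([k1, k2, p1, p2, k3] as OpenCV has them; the pictures are not rectified), "eye" and "rotation" of the camera in the world; the wrist camera has in their place "tool_from_camera" (4x4, takes a point from camera to tool coordinates, whose origin is the TCP and whose axes are the flange's). Camera axes: x right, y up, looking along -z (the intrinsics and any distortion apply to the point x, -y, -z); pixel columns grow to the right and rows downward; lengths in m; the calibration is good to about 2 mm. A picture is of the moment at which its call begins: read the wrist's pose just before it. camera_params takes no time and is no camera call.
- close_job(): hands the job in; it is judged then, once.
The state is a dict: "t": time; "joint_pos": joint angles; "joint_velocities": joint speeds; "joint_torque": joint torques, N m; "position": TCP position; "tcp_rot": TCP orientation; "ft_force": force on the tool from outside, world axes, zero at the start; "moment": the same for the moment, N m; "gripper_width": opening from 0.0 (shut) to 1.0 (fully open); "grip_force": force on a finger pad.
Only numpy, scipy, OpenCV 4.12 (cv2) and the standard library are available. Lean on these libraries where they do the work, as an engineer would, in place of code of your own. Each camera call takes 0.05 s, during which the arm holds its last target. There are 200 camera calls.

TASK

Pick up the drawer divider from the cooktop and stand it on the floor of the pulled-out drawer, its sprung foot in the U-shaped clip on the drawer's far end wall. Press it squarely against that clip until the foot's spring is about half way in (a push of about 10 N; never drive the spring to its stop) and keep that push steady for at least three seconds, so that I can wind out the screw jack at its near end: the program finishes with the robot still holding the divider pressed. Leave the spoons and the measuring cup in the drawer and the jars and pepper mill on the cooktop as they are.

Things in the scene. Friction and masses are not known exactly. Their poses are not given: they have to be found in the camera images.
- drawer: wooden drawer on the worktop to the left, heavy, fixed. Open on top; inside 310 (x) x 246 (y) mm; walls 12 thick, 70 mm tall; white front 84 mm tall at the -x end. Origin: centre of the underside, inner floor 10 mm above it; x points from the front to the far end wall. Overhead: a wall cabinet from z = 0.41 m up where y > 0.53 m; over the range a microwave from z = 0.46 m up where x > 0.52 m
- clips: two steel U-shaped clips fixed facing each other on the drawer's end walls (where along the walls varies), 54 mm tall, open on top, 46 mm wide inside, flanges 24 mm long. Origin: on the drawer floor, middle of the FAR clip, on the back-plate face that the foot is pressed against; axes as the drawer's, so this clip opens to -x. The near back plate is at x = -304 mm
- divider: wooden board 190 (x) x 14 (y) x 58 mm tall, 0.2 to 0.33 kg, standing on edge on the black cooktop (level with the worktop). At its +x end a rectangular sprung foot 40 wide, 46 tall; at its -x end a screw jack with thumb wheel and round rubber foot, ending at x = -127 mm. Grip the board across its 14 mm. Origin: middle of the lower edge, x to the sprung foot, z up
- foot_face (a point): middle of the rubber face of the sprung foot, 127 mm ahead of the divider's origin with the spring out, 29 mm above its lower edge; moves with the foot
- foot (a joint): travel of the sprung foot into the divider, m: 0 fully out, 0.016 at its hard stop. The spring pushes back with 3 N at the start of travel and 1 N more per mm (about 11 N half way, at 0.008)
- measuring_cup: small steel measuring cup with strap handle, 146 x 66 x 26 mm, lying in the drawer along its left wall; origin under its middle. Bystander
- teaspoon: steel teaspoon 130 x 27 x 11 mm, lying in the drawer's far left; origin under its middle. Bystander
- spoon: steel spoon 188 x 39 x 16 mm, lying in the drawer along its right wall; origin under its middle. Bystander
- pepper_mill: wooden pepper mill, 58 mm across, 170 mm tall, on the cooktop's right; origin under its middle. Bystander
- jar_a: spice jar with dark cap, 41 mm across, 105 mm tall, on the cooktop's right; origin under its middle. Bystander
- jar_b: spice jar with dark cap, the same size, beside it; origin under its middle. Bystander

How it is judged:
On the way, in this order (a step that is already met when the one before it is completed fails the run):
1. the divider is lifted clear of the cooktop (height (world z) of divider above 0.06 m), for 0.1 s.
2. the divider stands square in the drawer with its sprung foot in the far clip and is pressed steadily for 2 s, spring about half way in (x of foot_face in the frame of clips above -0.004 m and y of foot_face in the frame of clips between -0.006 and 0.006 m and z of divider in the frame of drawer below 0.016 m and angle between the x axis of divider and the x axis of drawer, either way round below 0.07 rad and angle between divider's own z axis and vertical below 0.07 rad and value of joint foot between 0.004 and 0.011 m and contact force between divider and clips between 5.5 and 17 N), for 2 s.
At the end, for the whole second after the job is handed in: The divider stands on the drawer floor (within 6 mm), square and upright within 4 degrees, its sprung foot in the far clip and pressed by the robot with 5.5 to 17 N, 4 to 11 mm of its 16 mm in; it was kept so for 2 s before and the robot still holds it (all of step 2 and contact force between any of the fingers, the arm and divider above 1 N); the arm keeps its last pose, push and grip.
It fails at once if the sprung foot is driven to its stop (past 15 mm) (value of joint foot above 0.015 m).
It fails at once if a thing lying in the drawer is pushed away (more than 40 mm) (distance of any of measuring_cup, spoon, teaspoon from where it was at the start of the episode above 0.04 m).
It fails at once if a jar or the pepper mill is knocked over or pushed away (more than 50 mm) (angle between any of pepper_mill, jar_a, jar_b's own z axis and vertical above 0.6 rad or distance of any of pepper_mill, jar_a, jar_b from where it was at the start of the episode above 0.05 m).
It also fails if it takes over 54 s, if anything falls off the work surface, if the arm or the gripper's body presses on something with over 40 N, if the wrist force passes 120 N, or if a joint passes its speed limit or range.

## Working session

There is one attempt and no reset: what is moved stays moved. The work goes in short steps, Python scripts to look and compute and a tool call to move; the robot and the scene stay as the last step left them, time stands still between calls to the robot, and variables do not carry over. Pictures are saved under pics/ and viewed, at most 10 in all, crops included, and the job is handed in when it is done.

Besides the shell and the picture viewer there is one more tool, called after "Emit:" in YAML: its name, and indented under it one key for each argument. play_rows: Moves the arm, as the interface text tells. Shift numbers are shares of 30 cm and turn numbers shares of pi/4 rad, none past 1 either way. Its arguments: {"type":"object","properties":{"slide":{"type":"array"},"turn":{"type":"array"},"jaw":{"type":"array"},"grip_force":{"type":"number"}},"required":["slide","turn","jaw"]}

```bash
mkdir -p pics; cat > h.py <<'E'
from workcell import *
import numpy as np, cv2
from scipy.spatial.transform import Rotation as R
def grab(name):
    s=state(); im,d=get_image(name); c=camera_params(name)
    if name=="wrist":
        T=np.eye(4); T[:3,:3]=R.from_euler('xyz',s["tcp_rot"]).as_matrix(); T[:3,3]=s["position"]
        T=T@np.array(c["tool_from_camera"])
    else:
        T=np.eye(4); T[:3,:3]=np.array(c["rotation"]); T[:3,3]=c["eye"]
    v,u=np.mgrid[:420,:560]
    K=np.array([[c["fx"],0,c["cx"]],[0,c["fy"],c["cy"]],[0,0,1.]])
    p=cv2.undistortPoints(np.stack([u,v],-1).reshape(-1,1,2).astype(np.float64),K,np.array(c["dist"],float)).reshape(420,560,2)
    P=np.stack([p[...,0]*d,-p[...,1]*d,-d],-1)@T[:3,:3].T+T[:3,3]
    P[d==0]=np.nan
    return im,P
def save(n,im): cv2.imwrite(n,im[...,::-1])
E
python3 - <<'E'
from h import *
for n in("scene","side"):
    im,P=grab(n); save(f"pics/{n}.png",im); np.save(f"{n}.npy",P)
    c=camera_params(n); print(n,c["eye"])
s=state();print(s["t"],s["position"],s["tcp_rot"],s["ft_force"])
print(camera_params("wrist")["tool_from_camera"])
E
```

```text
scene [-0.21058137  0.49025429  1.05001623]
side [-0.13519193 -1.28088922  0.86429213]
0.1 [ 0.15324873 -0.60565177  0.40401025] [-3.14024584e+00 -2.99927783e-05  2.47749502e-01] [ 0.45922585 -0.20652383  0.79075348]
[[-4.33631576e-04  9.69788148e-01  2.43948273e-01  6.59080762e-02]
 [ 9.99999818e-01  3.18088227e-04  5.13032139e-04 -3.66976094e-04]
 [ 4.19935414e-04  2.43948451e-01 -9.69788109e-01  2.05889502e-02]
 [ 0.00000000e+00  0.00000000e+00  0.00000000e+00  1.00000000e+00]]
```

View pics/scene.png

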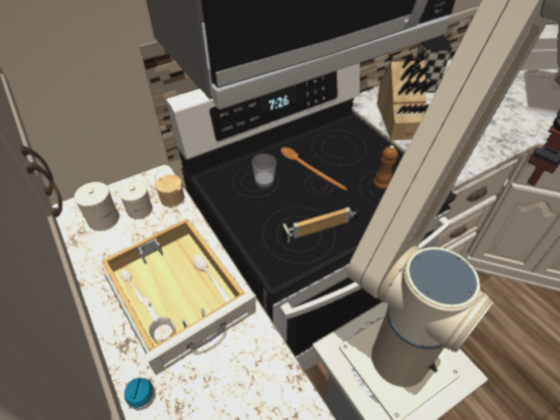

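View pics/side.png

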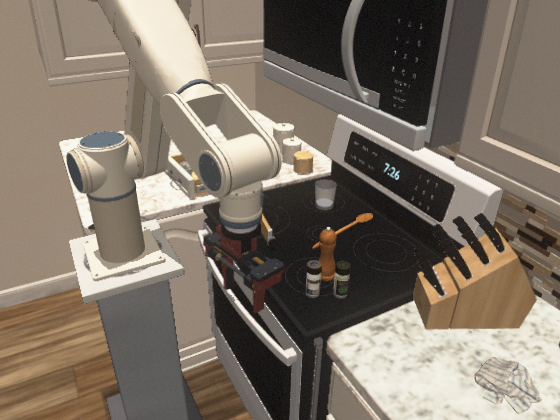

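The scene view shows the divider at px (285–355, 208–238), with what looks like the foot at the left end. The drawer spans px (105–250, 222–360), far clip at about (150,247). The side view shows the jars at (313,280) and (342,280) and the mill at (328,255).

```bash
python3 - <<'E'
from h import *
P=np.load("scene.npy"); im=cv2.imread("pics/scene.png")
# divider region
sub=P[195:250,275:365].reshape(-1,3); col=im[195:250,275:365].reshape(-1,3)
m=(sub[:,2]>0.02)&(sub[:,2]<0.08); q=sub[m]
print(len(q),q.min(0),q.max(0))
t=q[q[:,2]>0.05]; r=cv2.minAreaRect(t[:,:2].astype(np.float32));print("top",np.percentile(t[:,2],[50,95]),r,cv2.boxPoints(r))
# drawer rim: z 0.06-0.095
sub=P[215:370,90:260]; m=(sub[...,2]>0.064)&(sub[...,2]<0.095)
q=sub[m]; r=cv2.minAreaRect(q[:,:2].astype(np.float32)); print("drawer",r,cv2.boxPoints(r),np.nanmedian(q[:,2]))
# top-down orthos via height + color
res=0.001
def ortho(P,im,x0,x1,y0,y1,zmax):
    o=np.zeros((int((x1-x0)/res),int((y1-y0)/res),3),np.uint8)
    f=np.isfinite(P[...,0])&(P[...,2]<zmax)
    q=P[f]; c=im[f]; i=((x1-q[:,0])/res).astype(int); j=((y1-q[:,1])/res).astype(int)
    k=(i>=0)&(i<o.shape[0])&(j>=0)&(j<o.shape[1])
    for a,b,cc in zip(i[k],j[k],c[k]): cv2.circle(o,(int(b),int(a)),1,cc.tolist(),-1)
    return o
for pt in [(150,247),(160,250),(185,315),(200,310),(175,285),(105,262),(187,222),(250,293),(160,358),(130,395)]:
    print(pt,P[pt[1],pt[0]].round(3))
c=im[205:385,75:275]; c=cv2.resize(c,None,fx=3,fy=3,interpolation=cv2.INTER_CUBIC)[:, :]
d=cv2.resize(im[195:250,270:370],(200,110))
cv2.imwrite("pics/crop.png",c)
E
```

```text
Traceback (most recent call last):
ValueError: zero-size array to reduction operation minimum which has no identity
```

```bash
python3 - <<'E'
from h import *
for n in("scene","side"):
    c=camera_params(n); print({k:np.round(v,3).tolist() for k,v in c.items() if k!='name'})
    P=np.load(n+".npy"); print(np.isnan(P).mean(), [P[v,u].round(3).tolist() for u,v in [(320,222),(250,220),(150,247),(300,180),(100,300),(350,230)]])
    im,d=get_image(n); print(d[200:240:10,100:400:50])
E
```

```text
{'fx': 422.407, 'fy': 422.407, 'cx': 278.849, 'cy': 207.878, 'dist': [0.011, 0.0, 0.0, 0.0, 0.0], 'eye': [-0.211, 0.49, 1.05], 'rotation': [0.739, -0.006, -2.122]}
0.004183673469387755 [[2.702, 3.402, 3.962], [2.65, 3.351, 3.911], [2.181, 2.882, 3.442], [3.046, 3.747, 4.307], [1.939, 2.64, 3.199], [2.818, 3.519, 4.079]]
[[1.27601   1.4063516 1.5204734 1.4384588 1.4452964 1.4442872]
 [1.2929871 1.4054742 1.5916678 1.414155  1.4101939 1.3622034]
 [1.322367  1.3887283 1.3867743 1.384127  1.3875077 1.3816792]
 [1.355173  1.361356  1.361755  1.3553777 1.3194402 1.3582418]]
{'fx': 458.877, 'fy': 458.877, 'cx': 278.655, 'cy': 199.835, 'dist': [-0.059, 0.0, 0.0, 0.0, 0.0], 'eye': [-0.135, -1.281, 0.864], 'rotation': [1.062, -0.014, -0.494]}
0.003920068027210884 [[0.826, -0.319, 1.826], [0.215, -0.931, 1.215], [0.152, -0.994, 1.151], [0.923, -0.223, 1.922], [-0.028, -1.174, 0.971], [0.915, -0.231, 1.914]]
[[1.28261    1.768609   1.7676789  0.8010869  1.7751856  1.7751422 ]
 [1.2999446  1.7035022  1.8146373  0.8111218  1.7009547  1.7076151 ]
 [1.3251461  1.63471    1.8247284  0.81808025 1.6346396  1.6403738 ]
 [1.3385165  1.5534776  1.7366663  0.84079313 1.5868819  1.5907372 ]]
```

```bash
sed -i 's/T\[:3,:3\]=np.array(c\["rotation"\])/T[:3,:3]=R.from_euler("xyz",c["rotation"]).as_matrix()/' h.py; python3 - <<'E'
from h import *
im,P=grab("scene"); np.save("scene.npy",P)
im2,P2=grab("side"); np.save("side.npy",P2)
print(P[300,80],P[240,240],P2[350,400])
sub=P[195:250,275:365].reshape(-1,3)
m=(sub[:,2]>0.015)&(sub[:,2]<0.08); q=sub[m]
print(len(q),q.min(0),q.max(0))
t=q[q[:,2]>0.052]; r=cv2.minAreaRect(t[:,:2].astype(np.float32));print("top",np.percentile(t[:,2],[50,95]),r,cv2.boxPoints(r))
sub=P[215:370,90:260]; m=(sub[...,2]>0.064)&(sub[...,2]<0.095)
q=sub[m]; r=cv2.minAreaRect(q[:,:2].astype(np.float32)); print("drawer",r,cv2.boxPoints(r),np.nanmedian(q[:,2]))
for pt in [(150,247),(160,250),(185,315),(175,285),(105,262),(187,222),(250,293),(160,358),(287,230),(292,236),(352,212)]:
    print(pt,P[pt[1],pt[0]].round(3))
for n,(u,v) in {"jarA":(313,265),"jarB":(342,265),"mill":(328,232)}.items(): print(n,P2[v,u].round(3))
c=im[205:385,75:275]; c=cv2.resize(c,None,fx=4,fy=3.3,interpolation=cv2.INTER_CUBIC)
c=np.hstack([cv2.resize(im[215:365,95:260],(495,450)),cv2.resize(im[200:245,280:360],(305,450))])
save("pics/crop.png",c)
E
```

```text
[0.2121657  0.5694541  0.49763337] [0.54412892 0.16221443 0.00589528] [ 0.51997409 -0.72395132 -0.00476099]
835 [ 0.41859672 -0.20832513  0.01510452] [0.49824748 0.04584459 0.06258895]
top [0.05734565 0.06111086] ((0.4529184103012085, -0.06590581685304642), (0.2208722084760666, 0.0324903205037117), 78.00017547607422) [[ 0.4140676  -0.17055118]
 [ 0.44584796 -0.1773062 ]
 [ 0.49176922  0.03873955]
 [ 0.45998886  0.04549457]]
drawer ((0.5592656135559082, 0.40371230244636536), (0.5375701785087585, 0.2983854115009308), 3.264004707336426) [[0.282422   0.5373592 ]
 [0.29941112 0.23945786]
 [0.8361092  0.27006543]
 [0.8191201  0.56796676]] 0.0717033130039445
(150, 247) [0.636 0.414 0.038]
(160, 250) [0.612 0.392 0.037]
(185, 315) [0.392 0.411 0.01 ]
(175, 285) [0.494 0.398 0.01 ]
(105, 262) [0.627 0.541 0.068]
(187, 222) [0.646 0.286 0.066]
(250, 293) [0.318 0.248 0.087]
(160, 358) [0.289 0.51  0.061]
(287, 230) [0.47  0.037 0.053]
(292, 236) [0.476 0.013 0.002]
(352, 212) [ 0.436 -0.191  0.035]
jarA [ 0.428 -0.453  0.108]
jarB [ 0.499 -0.488  0.107]
mill [ 0.506 -0.402  0.161]
```

View pics/crop.png

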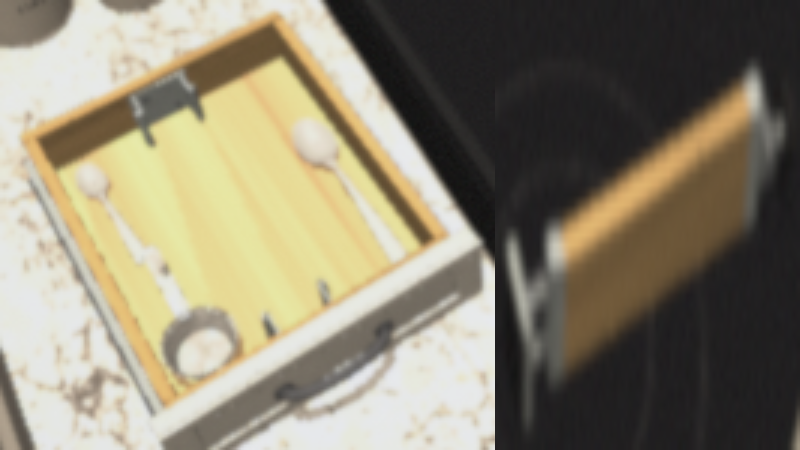

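Crop: the far clip is at (165,100) and the near clip at (300,305) in the drawer, with spoons either side. The divider's sprung foot plate is at its left (+y) end. Divider yaw is about 78° and drawer yaw about 4°. I'm moving above the divider.

Emit:
play_rows:
  slide:
    - [0.5,0.9,0]
    - [0.5,0.9,0]
    - [0.5,0.9,0]
    - [0.5,0.9,0]
    - [0.5,0.9,0]
    - [0.5,0.9,0]
    - [0.5,0.9,0]
    - [0.5,0.9,0]
    - [0.5,0.9,0]
    - [0.5,0.9,0]
  turn:
    - [0,0,1]
    - [0,0,1]
    - [0,0,1]
    - [0,0,1]
    - [0,0,1]
    - [0,0,1]
    - [0,0,1]
    - [0,0,1]
    - [0,0,1]
    - [0,0,1]
  jaw: [-1,-1,-1,-1,-1,-1,-1,-1,-1,-1]

```text
t: 1.13
position: [0.3037, -0.3355, 0.405]
tcp_rot: [3.141, 0.001, 1.036]
ft_force: [-0.2, -0.4, -0.8]
gripper_width: 0.997
grip_force: 0.0
```

Emit:
play_rows:
  slide:
    - [0.5,0.9,-0.2]
    - [0.5,0.9,-0.2]
    - [0.5,0.9,-0.2]
    - [0.5,0.9,-0.2]
    - [0.5,0.9,-0.2]
    - [0.5,0.9,-0.2]
    - [0.5,0.9,-0.2]
    - [0.5,0.9,-0.2]
    - [0.5,0.9,-0.2]
    - [0.5,0.9,-0.2]
  turn:
    - [0,0,0.42]
    - [0,0,0.42]
    - [0,0,0.42]
    - [0,0,0.42]
    - [0,0,0.42]
    - [0,0,0.42]
    - [0,0,0.42]
    - [0,0,0.42]
    - [0,0,0.42]
    - [0,0,0.42]
  jaw: [-1,-1,-1,-1,-1,-1,-1,-1,-1,-1]

```text
t: 1.97
position: [0.4541, -0.0662, 0.3443]
tcp_rot: [-3.141, 0.0, 1.364]
ft_force: [0.5, 0.6, -0.3]
gripper_width: 1.0
grip_force: 0.0
```

```bash
cat > look.py <<'E'
from h import *
s=state(); print(s["t"],np.round(s["position"],4),np.round(s["tcp_rot"],4),np.round(s["joint_pos"],2),np.round(s["ft_force"],2))
im,P=grab("wrist"); np.save("w.npy",P); save("w.png",im)
m=(P[...,2]>0.05)&(P[...,2]<0.068)&(abs(P[...,0]-0.45)<.12)&(abs(P[...,1]+.066)<.14)
hsv=cv2.cvtColor(im,cv2.COLOR_RGB2HSV)
wood=m&(hsv[...,1]>90)
for k in(m,wood):
    q=P[k]; print(len(q),np.median(q[:,2]),cv2.minAreaRect(q[:,:2].astype(np.float32)))
q=P[wood][:,:2]; c=q.mean(0); v=np.linalg.svd(q-c)[2][0] if len(q)<9000 else None; print(c,np.degrees(np.arctan2(v[1],v[0])))
m=(P[...,2]>0.015)&(P[...,2]<0.068)&(abs(P[...,0]-0.45)<.12)&(abs(P[...,1]+.066)<.17)
a=(P[m][:,:2]-c)@(v*np.sign(v[1])); print("axis extent",np.percentile(a,[0,1,99,100]))
E
python3 look.py; cp w.png pics/w1.png
```

```text
1.9667 [ 0.4541 -0.0662  0.3443] [-3.1412e+00  4.0000e-04  1.3644e+00] [-0.17  0.27  2.03 -0.    0.84  0.04] [ 0.5   0.55 -0.31]
3004 0.05703399874968165 ((0.458672434091568, -0.05222724378108978), (0.18982699513435364, 0.039223313331604004), 78.42053985595703)
920 0.05676297628643781 ((0.4564139246940613, -0.07528311014175415), (0.14381161332130432, 0.014002346433699131), 79.64451599121094)
[ 0.45554283 -0.08213314] -100.03440579326187
axis extent [-0.12925591 -0.12649865  0.12431941  0.12519545]
```

View pics/w1.png

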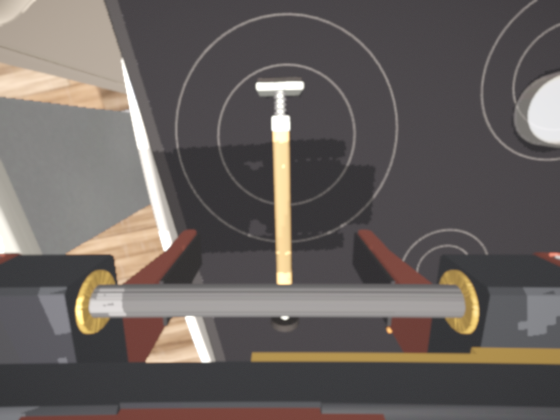

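The wrist view shows the divider along column 282, foot at (280,87) and jaws straddling it. Its origin is about (0.455, −0.084) with yaw about 79.8°. Next I'll align, descend and grip.

Emit:
play_rows:
  slide:
    - [0.003,-0.06,0]
    - [0.003,-0.06,-0.15]
    - [0.003,-0.06,-0.3]
    - [0.003,-0.06,-0.4]
    - [0.003,-0.06,-0.47]
    - [0.003,-0.06,-0.47]
    - [0.003,-0.06,-0.47]
    - [0.003,-0.06,-0.47]
    - [0.003,-0.06,-0.47]
    - [0.003,-0.06,-0.47]
    - [0.003,-0.06,-0.47]
    - [0.003,-0.06,-0.47]
  turn:
    - [0,0,0.036]
    - [0,0,0.036]
    - [0,0,0.036]
    - [0,0,0.036]
    - [0,0,0.036]
    - [0,0,0.036]
    - [0,0,0.036]
    - [0,0,0.036]
    - [0,0,0.036]
    - [0,0,0.036]
    - [0,0,0.036]
    - [0,0,0.036]
  jaw: [-1,-1,-1,-1,-1,-1,1,1,1,1,1,1]
  grip_force: 45

```text
t: 3.02
position: [0.4545, -0.0839, 0.2046]
tcp_rot: [3.14, 0.0, 1.391]
ft_force: [0.1, -0.4, -0.3]
gripper_width: 0.585
grip_force: 0.0
```

Emit:
play_rows:
  slide:
    - [0,0,0]
    - [0,0,0]
    - [0,0,0]
    - [0,0,0]
    - [0,0,0]
  turn:
    - [0,0,0]
    - [0,0,0]
    - [0,0,0]
    - [0,0,0]
    - [0,0,0]
  jaw: [1,1,1,1,1]

```text
t: 3.43
position: [0.4542, -0.0838, 0.2036]
tcp_rot: [-3.141, 0.0, 1.391]
ft_force: [0.1, -0.5, -0.5]
gripper_width: 0.207
grip_force: 0.0
```

Emit:
play_rows:
  slide:
    - [0,0,0]
    - [0,0,0]
    - [0,0,0]
    - [0,0,0]
    - [0,0,0.1]
    - [0,0,0.2]
    - [0,0,0.3]
    - [0,0,0.4]
    - [0,0,0.4]
    - [0,0,0.4]
  turn:
    - [0,0,0]
    - [0,0,0]
    - [0,0,0]
    - [0,0,0]
    - [0,0,0]
    - [0,0,0]
    - [0,0,0]
    - [0,0,0]
    - [0,0,0]
    - [0,0,0]
  jaw: [1,1,1,1,1,1,1,1,1,1]

```text
t: 4.27
position: [0.4543, -0.0839, 0.3247]
tcp_rot: [3.139, 0.0, 1.391]
ft_force: [-0.5, -0.3, -2.6]
gripper_width: 0.155
grip_force: 45.0
```

```bash
python3 - <<'E'
from h import *
P=np.load("scene.npy")
im=cv2.imread("pics/scene.png")
# rim edges: fit by far wall & sides using points z .06-.08 inside image drawer region
Q=P[215:375,90:262].reshape(-1,3); Q=Q[(Q[:,2]>.066)&(Q[:,2]<.074)&(Q[:,0]<.68)&(Q[:,0]>.26)]
def fit(m,ax):
    q=Q[m]; p=np.polyfit(q[:,1-ax],q[:,ax],1); r=q[:,ax]-np.polyval(p,q[:,1-ax])
    k=abs(r)<.008; p=np.polyfit(q[k,1-ax],q[k,ax],1); return p,k.sum()
pr=fit((Q[:,1]<.30)&(Q[:,0]>.33)&(Q[:,0]<.61),1); pl=fit((Q[:,1]>.50)&(Q[:,0]>.33)&(Q[:,0]<.61),1); pf=fit((Q[:,0]>.62)&(Q[:,1]>.31)&(Q[:,1]<.5),0)
print("right",pr,"left",pl,"far",pf)
s=state(); print(np.round(s["position"],4),s["gripper_width"],s["grip_force"],s["ft_force"])
E
```

```text
right (array([0.07028999, 0.23968329]), np.int64(337)) left (array([0.07542367, 0.49539847]), np.int64(420)) far (array([-0.07415856,  0.6746722 ]), np.int64(239))
[ 0.4543 -0.0839  0.3247] 0.15514595271724443 44.99931871891022 [-0.45678299 -0.29547985 -2.5928995 ]
```

Emit:
play_rows:
  slide:
    - [0.03,0.6,0.05]
    - [0.03,0.6,0.05]
    - [0.03,0.6,0.05]
    - [0.03,0.6,0.05]
    - [0.03,0.6,0.05]
    - [0.03,0.6,0.05]
    - [0.03,0.6,0.05]
    - [0.03,0.6,0.05]
    - [0.03,0.6,0.05]
    - [0.03,0.6,0.05]
  turn:
    - [0,0,-0.12]
    - [0,0,-0.24]
    - [0,0,-0.36]
    - [0,0,-0.48]
    - [0,0,-0.6]
    - [0,0,-0.72]
    - [0,0,-0.84]
    - [0,0,-0.95]
    - [0,0,-1]
    - [0,0,-1]
  jaw: [1,1,1,1,1,1,1,1,1,1]

```text
t: 5.1
position: [0.4624, 0.0961, 0.3365]
tcp_rot: [-3.14, 0.004, 0.605]
ft_force: [-0.4, -0.5, -1.2]
gripper_width: 0.158
grip_force: 45.0
```

Emit:
play_rows:
  slide:
    - [0.02,0.65,0]
    - [0.02,0.65,0]
    - [0.02,0.65,0]
    - [0.02,0.65,0]
    - [0.02,0.65,0]
    - [0.02,0.65,0]
    - [0.02,0.65,0]
    - [0.02,0.65,0]
    - [0.02,0.65,0]
    - [0.02,0.65,0]
    - [0.02,0.65,0]
  turn:
    - [0,0,-0.12]
    - [0,0,-0.24]
    - [0,0,-0.36]
    - [0,0,-0.48]
    - [0,0,-0.6]
    - [0,0,-0.678]
    - [0,0,-0.678]
    - [0,0,-0.678]
    - [0,0,-0.678]
    - [0,0,-0.678]
    - [0,0,-0.678]
  jaw: [1,1,1,1,1,1,1,1,1,1,1]

```text
t: 6.02
position: [0.4693, 0.2902, 0.3385]
tcp_rot: [3.141, 0.0, 0.073]
ft_force: [0.5, 0.2, -1.7]
gripper_width: 0.158
grip_force: 45.0
```

```bash
python3 - <<'E'
from h import *
s=state(); print(s["t"],np.round(s["position"],4),np.round(s["tcp_rot"],4),np.round(s["joint_pos"],2),np.round(s["ft_force"],2))
np.save("wp.npy",np.r_[s["position"],s["tcp_rot"]])
im,P=grab("wrist"); np.save("w2.npy",P); save("pics/w2.png",im)
E
```

```text
6.0167 [0.4693 0.2902 0.3385] [3.1413e+00 5.0000e-04 7.3200e-02] [ 0.53  0.41  1.84 -0.    0.9   2.03] [ 0.49  0.19 -1.72]
```

View pics/w2.png

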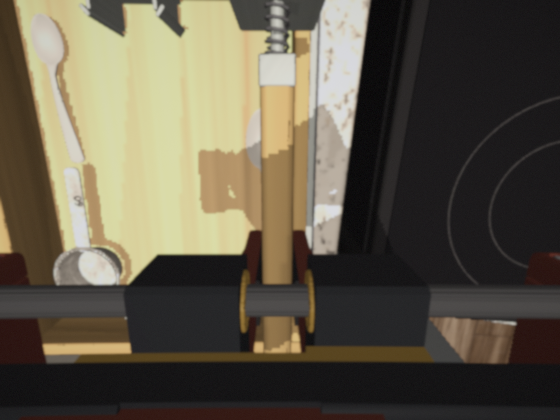

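The wrist view shows the clip's flange tips at (105,20) and (170,20) cut off by the frame, and the board axis along column 277. I'm backing off to see the plate.

Emit:
play_rows:
  slide:
    - [-0.2,0.1,0.05]
    - [-0.2,0.1,0.05]
    - [-0.2,0.1,0.05]
    - [-0.2,0.1,0.05]
    - [-0.2,0.1,0.05]
  turn:
    - [0,0,0]
    - [0,0,0]
    - [0,0,0]
    - [0,0,0]
    - [0,0,0]
  jaw: [1,1,1,1,1]

```text
t: 6.48
position: [0.4095, 0.3209, 0.354]
tcp_rot: [-3.141, -0.001, 0.074]
ft_force: [0.6, 0.3, -2.4]
gripper_width: 0.159
grip_force: 45.0
```

```bash
python3 - <<'E'
from h import *
s=state(); print(s["t"],np.round(s["position"],4),np.round(s["tcp_rot"],4))
im,P=grab("wrist"); np.save("w3.npy",P)
yaw=0.0733; c,si=np.cos(yaw),np.sin(yaw)
# drawer-aligned coords
D=np.stack([P[...,0]*c+P[...,1]*si,-P[...,0]*si+P[...,1]*c,P[...,2]],-1); np.save("D3.npy",D)
p=np.array(s["position"]); print("tcp in d",p[0]*c+p[1]*si,-p[0]*si+p[1]*c)
v=cv2.resize(im[0:150,:300],(800,400)); save("pics/w3.png",np.vstack([v,cv2.resize(im,(266,200)).repeat(1,0) if 0 else np.zeros((0,800,3),np.uint8)]))
hsv=cv2.cvtColor(im,cv2.COLOR_RGB2HSV)
clip=(D[...,2]>.018)&(D[...,2]<.07)&(hsv[...,1]<90)&(D[...,0]>.60)&(D[...,0]<.70)&(D[...,1]>.31)&(D[...,1]<.43)
q=D[clip]; print(len(q)); 
for lo in np.arange(.31,.43,.005):
    k=q[(q[:,1]>=lo)&(q[:,1]<lo+.005)]
    if len(k)>3: print(round(lo,3),len(k),np.percentile(k[:,0],[2,50,98]).round(4),np.percentile(k[:,2],[2,98]).round(3))
E
```

```text
6.4833 [0.4095 0.3209 0.354 ] [-3.1413e+00 -1.0000e-03  7.3900e-02]
tcp in d 0.43194237768524474 0.29007911515298196
0
```

View pics/w3.png

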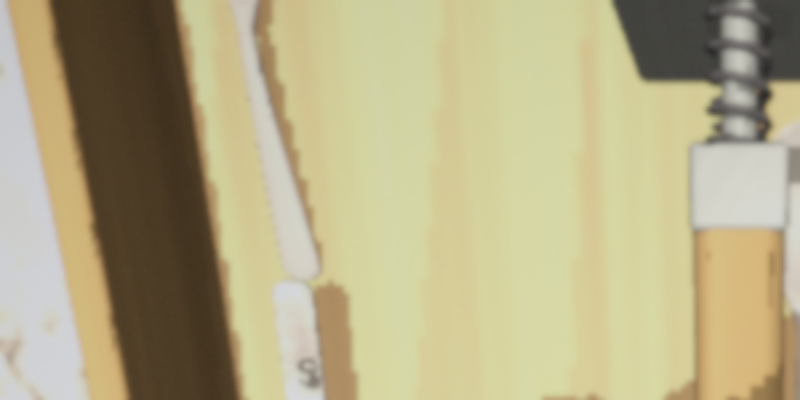

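That crop shows only floor and spoons: backing off was the wrong way. Moving forward instead.

Emit:
play_rows:
  slide:
    - [0.32,-0.08,0]
    - [0.32,-0.08,0]
    - [0.32,-0.08,0]
    - [0.32,-0.08,0]
    - [0.32,-0.08,0]
    - [0.32,-0.08,0]
  turn:
    - [0,0,0]
    - [0,0,0]
    - [0,0,0]
    - [0,0,0]
    - [0,0,0]
    - [0,0,0]
  jaw: [1,1,1,1,1,1]

```text
t: 7.03
position: [0.5048, 0.2965, 0.353]
tcp_rot: [3.141, 0.002, 0.072]
ft_force: [-0.1, 0.1, -3.2]
gripper_width: 0.153
grip_force: 45.0
```

```bash
cat > clip.py <<'E'
from h import *
s=state(); print(s["t"],np.round(s["position"],4),np.round(s["tcp_rot"],4))
im,P=grab("wrist"); save("w.png",im)
yaw=0.0733; c,si=np.cos(yaw),np.sin(yaw)
D=np.stack([P[...,0]*c+P[...,1]*si,-P[...,0]*si+P[...,1]*c,P[...,2]],-1); np.save("D.npy",D)
p=np.array(s["position"]); tc=np.array([p[0]*c+p[1]*si,-p[0]*si+p[1]*c]); print("tcp in d",tc)
hsv=cv2.cvtColor(im,cv2.COLOR_RGB2HSV)
clip=(D[...,2]>.018)&(D[...,2]<.08)&(hsv[...,2]<110)&(hsv[...,1]<100)&(D[...,0]>.61)&(D[...,0]<.70)&(D[...,1]>.30)&(D[...,1]<.43)
q=D[clip]; print(len(q))
for lo in np.arange(.30,.43,.004):
    k=q[(q[:,1]>=lo)&(q[:,1]<lo+.004)]
    if len(k)>3: print(round(lo,3),len(k),np.percentile(k[:,0],[2,50,98]).round(4),np.percentile(k[:,2],[2,98]).round(3))
# held board
b=(D[...,2]>p[2]-.16)&(D[...,2]<p[2]-.125)&(D[...,0]>tc[0]+.05); 
q=D[b]; print("held",len(q))
for lo in np.arange(.05,.14,.01):
    k=q[(q[:,0]-tc[0]>=lo)&(q[:,0]-tc[0]<lo+.01)]
    if len(k)>3: print(round(lo,3),len(k),(np.percentile(k[:,1],[2,98])-tc[1]).round(4),(np.percentile(k[:,2],[2,50,98])-p[2]).round(4))
E
python3 clip.py; cp w.png pics/w4.png
```

```text
7.0333 [0.5048 0.2965 0.353 ] [3.141e+00 1.900e-03 7.250e-02]
tcp in d [0.525125   0.25878586]
1971
0.336 40 [0.6417 0.6425 0.6442] [0.021 0.062]
0.34 220 [0.6376 0.6457 0.6668] [0.019 0.062]
0.344 303 [0.6477 0.6561 0.6642] [0.019 0.06 ]
0.348 8 [0.6635 0.6663 0.6667] [0.057 0.067]
0.352 31 [0.6632 0.6636 0.6665] [0.042 0.067]
0.356 43 [0.6632 0.6636 0.6663] [0.034 0.068]
0.36 59 [0.6633 0.6636 0.664 ] [0.024 0.059]
0.364 57 [0.6631 0.6636 0.6639] [0.02  0.059]
0.368 61 [0.6631 0.6636 0.6638] [0.02  0.059]
0.372 60 [0.6631 0.6635 0.6658] [0.019 0.066]
0.376 67 [0.6631 0.6634 0.6665] [0.02  0.066]
0.38 72 [0.6624 0.6634 0.6668] [0.019 0.064]
0.384 67 [0.6623 0.6633 0.6667] [0.02  0.065]
0.388 69 [0.6629 0.6633 0.6669] [0.02  0.065]
0.392 761 [0.6379 0.6514 0.6634] [0.019 0.061]
0.396 33 [0.64   0.6416 0.6668] [0.019 0.065]
0.4 4 [0.6664 0.6666 0.6667] [0.057 0.062]
0.404 8 [0.6665 0.6667 0.6669] [0.045 0.056]
0.408 4 [0.6661 0.6666 0.6669] [0.036 0.042]
held 4922
0.05 800 [-0.0062  0.0069] [-0.1492 -0.1466 -0.1454]
0.06 848 [-0.0065  0.0071] [-0.1494 -0.1467 -0.1453]
0.07 900 [-0.0064  0.007 ] [-0.1493 -0.1467 -0.1453]
0.08 1021 [-0.0065  0.0072] [-0.1481 -0.1464 -0.145 ]
0.09 545 [-0.0064  0.007 ] [-0.1598 -0.1466 -0.145 ]
0.1 416 [-0.0041  0.0046] [-0.1599 -0.158  -0.1557]
0.11 392 [-0.0173  0.0177] [-0.1599 -0.1586 -0.156 ]
```

View pics/w4.png

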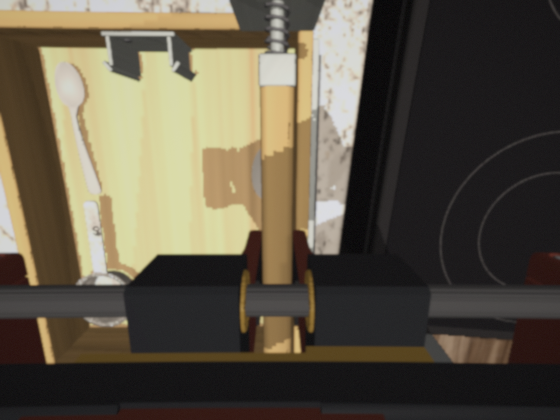

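The wrist view shows the clip's plate and flanges at (105–175, 32–75), and the foot at the top edge around col 277. I'll refine the clip centre from the saved data.

```bash
python3 - <<'E'
import numpy as np
D=np.load("D.npy")
m=(D[...,2]>.02)&(D[...,2]<.068)&(D[...,1]>.33)&(D[...,1]<.41)
for x0 in np.arange(.636,.664,.004):
    for z0,z1 in((.02,.04),(.04,.056),(.056,.068)):
        k=D[m&(D[...,0]>=x0)&(D[...,0]<x0+.004)&(D[...,2]>=z0)&(D[...,2]<z1)]
        a=k[k[:,1]<.36][:,1]; b=k[k[:,1]>.375][:,1]
        f=lambda a: np.percentile(a,[5,50,95]).round(4) if len(a)>4 else None
        print(round(x0,3),z0,len(a),f(a),len(b),f(b))
# board end & left wall yaw
k=D[(D[...,2]>.204)&(D[...,2]<.212)&(abs(D[...,1]-.259)<.01)]; print("board end rel tcp",np.percentile(k[:,0],[98,99.8])-.5251)
w=D[(D[...,2]>.066)&(D[...,2]<.074)&(D[...,1]>.42)&(D[...,0]<.6)]; print(len(w), np.polyfit(w[:,0],w[:,1],1))
E
```

```text
0.636 0.02 36 [0.3415 0.3427 0.3442] 44 [0.3946 0.3954 0.3966]
0.636 0.04 32 [0.3415 0.3427 0.3439] 35 [0.3945 0.3952 0.3963]
0.636 0.056 30 [0.3417 0.3434 0.3451] 36 [0.3942 0.3953 0.3979]
0.64 0.02 33 [0.3389 0.34   0.3413] 51 [0.3934 0.3943 0.397 ]
0.64 0.04 36 [0.3388 0.34   0.3413] 55 [0.393  0.3939 0.3967]
0.64 0.056 60 [0.3392 0.3419 0.347 ] 66 [0.3933 0.3966 0.4006]
0.644 0.02 3 None 43 [0.3932 0.3936 0.3941]
0.644 0.04 10 [0.3401 0.3443 0.3446] 42 [0.3931 0.3935 0.3942]
0.644 0.056 39 [0.3435 0.3451 0.3471] 54 [0.3928 0.3941 0.3999]
0.648 0.02 31 [0.3441 0.3444 0.3448] 49 [0.3932 0.3936 0.3942]
0.648 0.04 28 [0.344  0.3443 0.345 ] 47 [0.393  0.3935 0.3943]
0.648 0.056 34 [0.3446 0.3455 0.3475] 40 [0.3934 0.3943 0.3961]
0.652 0.02 29 [0.3441 0.3444 0.3447] 45 [0.3928 0.3934 0.3941]
0.652 0.04 32 [0.3441 0.3446 0.3454] 46 [0.393  0.3935 0.3946]
0.652 0.056 33 [0.3448 0.3453 0.3472] 43 [0.3934 0.3943 0.3965]
0.656 0.02 30 [0.3441 0.3443 0.3446] 47 [0.393  0.3936 0.394 ]
0.656 0.04 30 [0.344  0.345  0.3454] 52 [0.3929 0.3937 0.3944]
0.656 0.056 35 [0.3449 0.3453 0.3477] 42 [0.3935 0.3942 0.396 ]
0.66 0.02 56 [0.3423 0.3444 0.359 ] 151 [0.3763 0.3881 0.3938]
0.66 0.04 94 [0.3425 0.3455 0.3593] 158 [0.376  0.3864 0.3944]
0.66 0.056 92 [0.343  0.3484 0.3587] 129 [0.3764 0.3887 0.3959]
0.664 0.02 106 [0.331  0.3382 0.3422] 1 None
0.664 0.04 103 [0.3308 0.3379 0.3424] 30 [0.405  0.4076 0.4097]
0.664 0.056 206 [0.3321 0.3453 0.3582] 242 [0.3768 0.3916 0.4077]
board end rel tcp [0.09205396 0.09353469]
2770 [0.0066939  0.48792042]
```

Emit:
play_rows:
  slide:
    - [-0.02,0.369,0]
    - [-0.02,0.369,0]
    - [-0.02,0.369,0]
    - [-0.02,0.369,-0.1]
    - [-0.02,0.369,-0.2]
    - [-0.02,0.369,-0.2]
    - [-0.02,0.369,-0.2]
    - [-0.02,0.369,-0.2]
  turn:
    - [0,0,0]
    - [0,0,0]
    - [0,0,0]
    - [0,0,0]
    - [0,0,0]
    - [0,0,0]
    - [0,0,0]
    - [0,0,0]
  jaw: [1,1,1,1,1,1,1,1]

```text
t: 7.75
position: [0.4991, 0.4081, 0.2948]
tcp_rot: [-3.141, -0.001, 0.074]
ft_force: [-0.2, -0.1, -2.1]
gripper_width: 0.155
grip_force: 45.0
```

```bash
python3 clip.py; cp w.png pics/w5.png; python3 - <<'E'
from h import *
s=state();print(s["ft_force"],s["moment"])
a=cv2.imread("w.png")
im,P=grab("scene"); save("s.png",im)
v=np.hstack([cv2.resize(a[:150,200:400],(400,300)),cv2.resize(cv2.imread("s.png")[215:365,95:260],(400,364))[:300]])
cv2.imwrite("pics/w5.png",v)
E
```

```text
7.75 [0.4991 0.4081 0.2948] [-3.1412e+00 -6.0000e-04  7.3800e-02]
tcp in d [0.52764477 0.37041497]
828
0.336 7 [0.6662 0.6666 0.6668] [0.02  0.052]
0.34 39 [0.6379 0.6637 0.6668] [0.035 0.065]
0.344 188 [0.6368 0.6416 0.6622] [0.022 0.062]
0.348 108 [0.6426 0.6529 0.664 ] [0.018 0.06 ]
0.352 25 [0.6626 0.6636 0.6639] [0.019 0.029]
0.356 30 [0.6619 0.6631 0.6641] [0.021 0.029]
0.36 13 [0.6635 0.6637 0.664 ] [0.02  0.029]
0.376 18 [0.6633 0.6637 0.6641] [0.019 0.028]
0.38 25 [0.663  0.6637 0.6642] [0.019 0.029]
0.384 24 [0.6632 0.6636 0.6641] [0.019 0.029]
0.388 24 [0.6635 0.6638 0.6641] [0.018 0.028]
0.392 252 [0.6373 0.6476 0.6637] [0.019 0.059]
0.396 51 [0.6367 0.6629 0.6664] [0.022 0.066]
0.4 24 [0.666  0.6665 0.667 ] [0.019 0.061]
held 5024
0.05 785 [-0.006   0.0071] [-0.1488 -0.1465 -0.145 ]
0.06 846 [-0.0063  0.0074] [-0.1493 -0.1466 -0.1451]
0.07 905 [-0.0061  0.0072] [-0.1491 -0.1466 -0.1452]
0.08 1023 [-0.0063  0.0074] [-0.1478 -0.1462 -0.1447]
0.09 550 [-0.0062  0.0073] [-0.1595 -0.1463 -0.1449]
0.1 461 [-0.0038  0.0049] [-0.1599 -0.1581 -0.1551]
0.11 454 [-0.0173  0.0178] [-0.1599 -0.1584 -0.1557]
[ 0.53657499 -0.59264848 -1.81433215] [ 0.07334308  0.01000037 -0.01316803]
```

View pics/w5.png

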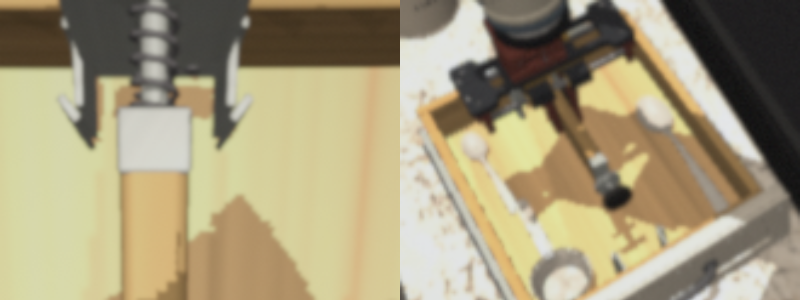

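The foot and board (col ~155) sit symmetrically between the flange tips (60 and 250), so I'm lowering.

Emit:
play_rows:
  slide:
    - [0,0,-0.05]
    - [0,0,-0.1]
    - [0,0,-0.15]
    - [0,0,-0.2]
    - [0,0,-0.23]
    - [0,0,-0.23]
    - [0,0,-0.23]
  turn:
    - [0,0,0]
    - [0,0,0]
    - [0,0,0]
    - [0,0,0]
    - [0,0,0]
    - [0,0,0]
    - [0,0,0]
  jaw: [1,1,1,1,1,1,1]

```text
t: 8.43
position: [0.4994, 0.4078, 0.2248]
tcp_rot: [3.141, 0.0, 0.073]
ft_force: [1.1, 0.6, -1.9]
gripper_width: 0.158
grip_force: 45.0
```

Emit:
play_rows:
  slide:
    - [0,0,-0.01]
    - [0,0,-0.02]
    - [0,0,-0.025]
    - [0,0,-0.03]
    - [0,0,-0.03]
    - [0,0,-0.03]
  turn:
    - [0,0,0]
    - [0,0,0]
    - [0,0,0]
    - [0,0,0]
    - [0,0,0]
    - [0,0,0]
  jaw: [1,1,1,1,1,1]

```text
t: 8.93
position: [0.4992, 0.4078, 0.2157]
tcp_rot: [3.142, -0.0, 0.073]
ft_force: [-0.5, -0.7, -2.1]
gripper_width: 0.157
grip_force: 45.0
```

```bash
python3 clip.py; python3 -c "
from h import *
for _ in range(4):
    s=state();print(np.round(s['ft_force'],2),np.round(s['position'],4)); get_image('side')"
```

```text
8.9333 [0.4992 0.4078 0.2157] [ 3.1416 -0.      0.0734]
tcp in d [0.52776452 0.37016026]
3893
0.34 25 [0.6372 0.6377 0.6391] [0.028 0.059]
0.344 678 [0.6368 0.6416 0.6515] [0.019 0.062]
0.348 60 [0.6435 0.644  0.6446] [0.024 0.057]
0.352 268 [0.6434 0.6439 0.6444] [0.021 0.058]
0.356 260 [0.6434 0.6439 0.6444] [0.021 0.057]
0.36 265 [0.6434 0.6439 0.6444] [0.021 0.058]
0.364 343 [0.6268 0.6404 0.6442] [0.022 0.059]
0.368 86 [0.628  0.6332 0.644 ] [0.055 0.061]
0.372 288 [0.6248 0.6385 0.6443] [0.027 0.06 ]
0.376 250 [0.6433 0.644  0.6444] [0.022 0.058]
0.38 264 [0.6435 0.6439 0.6444] [0.021 0.058]
0.384 265 [0.6434 0.6439 0.6444] [0.021 0.057]
0.388 118 [0.6434 0.644  0.6445] [0.021 0.057]
0.392 599 [0.637  0.6417 0.652 ] [0.019 0.062]
0.396 124 [0.6365 0.6372 0.6418] [0.019 0.062]
held 6533
0.05 1203 [-0.006   0.1187] [-0.1594 -0.1472 -0.1453]
0.06 1173 [-0.0063  0.1186] [-0.1594 -0.147  -0.1453]
0.07 1090 [-0.0062  0.1183] [-0.1595 -0.1469 -0.1452]
0.08 1080 [-0.0064  0.1177] [-0.1595 -0.1463 -0.1449]
0.09 555 [-0.0064  0.0072] [-0.1596 -0.1465 -0.1449]
0.1 556 [-0.0257  0.0265] [-0.1598 -0.1577 -0.152 ]
0.11 876 [-0.0284  0.0295] [-0.1599 -0.1572 -0.1514]
[ 0.49  0.17 -2.71] [0.4992 0.4079 0.2158]
[ 0.59 -0.53 -1.88] [0.4992 0.4079 0.2158]
[ 0.23 -0.24 -1.89] [0.4993 0.4079 0.2158]
[-0.28 -0.07 -1.98] [0.4993 0.4078 0.2158]
```

Emit:
play_rows:
  slide:
    - [0,0,-0.002]
    - [0,0,-0.004]
    - [0,0,-0.004]
    - [0,0,-0.004]
  turn:
    - [0,0,0]
    - [0,0,0]
    - [0,0,0]
    - [0,0,0]
  jaw: [1,1,1,1]

```text
t: 9.52
position: [0.4992, 0.4078, 0.2144]
tcp_rot: [3.142, 0.0, 0.073]
ft_force: [-0.4, -0.7, -3.2]
gripper_width: 0.16
grip_force: 45.0
```

Emit:
play_rows:
  slide:
    - [0.01,0.001,0]
    - [0.02,0.0015,0]
    - [0.03,0.002,0]
    - [0.036,0.0026,0]
    - [0.041,0.003,0]
    - [0.041,0.003,0]
    - [0.041,0.003,0]
  turn:
    - [0,0,0]
    - [0,0,0]
    - [0,0,0]
    - [0,0,0]
    - [0,0,0]
    - [0,0,0]
    - [0,0,0]
  jaw: [1,1,1,1,1,1,1]

```text
t: 10.1
position: [0.5111, 0.4087, 0.2144]
tcp_rot: [3.141, 0.001, 0.073]
ft_force: [-5.5, -0.5, 0.7]
gripper_width: 0.158
grip_force: 45.0
```

Emit:
play_rows:
  slide:
    - [0.006,0.0004,0]
    - [0.012,0.0009,0]
    - [0.017,0.0012,0]
    - [0.017,0.0012,0]
    - [0.017,0.0012,0]
  turn:
    - [0,0,0]
    - [0,0,0]
    - [0,0,0]
    - [0,0,0]
    - [0,0,0]
  jaw: [1,1,1,1,1]

```text
t: 10.52
position: [0.5155, 0.409, 0.2144]
tcp_rot: [3.141, 0.003, 0.074]
ft_force: [-9.8, -0.3, 3.9]
gripper_width: 0.155
grip_force: 45.0
```

```bash
python3 clip.py | tail -8; python3 -c "
from h import *
f=[]
for _ in range(8):
    s=state();f.append(np.r_[s['ft_force'],s['moment'],s['position']]); get_image('side')
print(np.round(np.mean(f,0),3),s['tcp_rot'])
D=np.load('D.npy');k=D[(D[...,2]>.02)&(D[...,2]<.06)&(D[...,0]>.64)&(D[...,0]<.66)&(abs(D[...,1]-.37)<.019)&(abs(D[...,1]-.37)>.009)]
print('foot back x',np.median(k[:,0]),len(k))
k=D[(D[...,2]>.065)&(D[...,2]<.072)&(abs(D[...,1]-.37)<.012)];print('end',np.percentile(k[:,0],[98,99.8]))
q=k[(k[:,0]>.59)];print('board y by x',np.polyfit(q[:,0],q[:,1],1), 'z slope',np.polyfit(q[:,0],q[:,2],1))"
```

```text
held 8888
0.05 1192 [-0.0062  0.1187] [-0.1594 -0.1471 -0.1452]
0.06 1154 [-0.0061  0.1186] [-0.1595 -0.147  -0.1453]
0.07 1048 [-0.0063  0.1183] [-0.1596 -0.1468 -0.1452]
0.08 1056 [-0.0064  0.1172] [-0.1589 -0.1463 -0.1449]
0.09 1224 [-0.0292  0.0299] [-0.1594 -0.1511 -0.1452]
0.1 1865 [-0.0251  0.0259] [-0.1598 -0.155  -0.1502]
0.11 1349 [-0.0243  0.025 ] [-0.158  -0.1525 -0.1506]
[-9.232 -0.228  3.205  0.029  0.905  0.058  0.515  0.409  0.214] [3.14058103e+00 2.92306130e-03 7.36668963e-02]
foot back x 0.6535046146447758 1274
end [0.63587268 0.63732568]
board y by x [0.00079971 0.37012541] z slope [0.01085424 0.06122443]
```

Spring travel is about 6.8 mm at about 9.5 N, square. I'm holding it steady.

Emit:
play_rows:
  slide:
    - [0.001,0,0]
    - [0.001,0,0]
    - [0.001,0,0]
    - [0.001,0,0]
    - [0.001,0,0]
    - [0.001,0,0]
    - [0.001,0,0]
    - [0.001,0,0]
    - [0.001,0,0]
    - [0.001,0,0]
    - [0.001,0,0]
    - [0.001,0,0]
  turn:
    - [0,0,0]
    - [0,0,0]
    - [0,0,0]
    - [0,0,0]
    - [0,0,0]
    - [0,0,0]
    - [0,0,0]
    - [0,0,0]
    - [0,0,0]
    - [0,0,0]
    - [0,0,0]
    - [0,0,0]
  jaw: [1,1,1,1,1,1,1,1,1,1,1,1]

```text
t: 11.97
position: [0.5157, 0.409, 0.2145]
tcp_rot: [3.141, 0.003, 0.074]
ft_force: [-8.9, 0.5, 4.0]
gripper_width: 0.155
grip_force: 45.0
```

Emit:
play_rows:
  slide:
    - [0,0,0]
    - [0,0,0]
    - [0,0,0]
    - [0,0,0]
    - [0,0,0]
    - [0,0,0]
    - [0,0,0]
    - [0,0,0]
    - [0,0,0]
    - [0,0,0]
    - [0,0,0]
    - [0,0,0]
  turn:
    - [0,0,0]
    - [0,0,0]
    - [0,0,0]
    - [0,0,0]
    - [0,0,0]
    - [0,0,0]
    - [0,0,0]
    - [0,0,0]
    - [0,0,0]
    - [0,0,0]
    - [0,0,0]
    - [0,0,0]
  jaw: [1,1,1,1,1,1,1,1,1,1,1,1]

```text
t: 12.97
position: [0.5156, 0.409, 0.2144]
tcp_rot: [3.141, 0.003, 0.074]
ft_force: [-9.3, -0.5, 3.5]
gripper_width: 0.157
grip_force: 45.0
```

Emit:
play_rows:
  slide:
    - [0,0,0]
    - [0,0,0]
    - [0,0,0]
    - [0,0,0]
    - [0,0,0]
    - [0,0,0]
    - [0,0,0]
    - [0,0,0]
    - [0,0,0]
    - [0,0,0]
    - [0,0,0]
    - [0,0,0]
  turn:
    - [0,0,0]
    - [0,0,0]
    - [0,0,0]
    - [0,0,0]
    - [0,0,0]
    - [0,0,0]
    - [0,0,0]
    - [0,0,0]
    - [0,0,0]
    - [0,0,0]
    - [0,0,0]
    - [0,0,0]
  jaw: [1,1,1,1,1,1,1,1,1,1,1,1]

```text
t: 13.97
position: [0.5156, 0.4091, 0.2145]
tcp_rot: [3.141, 0.003, 0.074]
ft_force: [-9.5, 0.0, 3.5]
gripper_width: 0.155
grip_force: 45.0
```

Emit:
play_rows:
  slide:
    - [0,0,0]
    - [0,0,0]
    - [0,0,0]
    - [0,0,0]
    - [0,0,0]
    - [0,0,0]
    - [0,0,0]
    - [0,0,0]
    - [0,0,0]
    - [0,0,0]
    - [0,0,0]
    - [0,0,0]
  turn:
    - [0,0,0]
    - [0,0,0]
    - [0,0,0]
    - [0,0,0]
    - [0,0,0]
    - [0,0,0]
    - [0,0,0]
    - [0,0,0]
    - [0,0,0]
    - [0,0,0]
    - [0,0,0]
    - [0,0,0]
  jaw: [1,1,1,1,1,1,1,1,1,1,1,1]

```text
t: 14.97
position: [0.5156, 0.409, 0.2144]
tcp_rot: [3.141, 0.003, 0.074]
ft_force: [-9.1, 0.3, 3.3]
gripper_width: 0.157
grip_force: 45.0
```

```bash
python3 -c "
from workcell import *
print(close_job())"
```

```text
the job is handed in; nothing more can be done
None
```

The divider is standing in the drawer with its sprung foot in the far clip, and the robot is still gripping and pressing it: about 9–10 N, spring about 7 mm in, held steady for over 4 s. The job is handed in, but no verdict came back, and I did not separately re-check the spoons, measuring cup, jars or pepper mill at the end.

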